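# Tug-test the quick-coupling inserts of a leak-test manifold

### The arm

A 6-joint arm with a two-finger parallel gripper is mounted at the origin on a cart in front of the work surface, level with it; the furniture and walls round the work are solid. World frame = base frame: x ahead of the robot, y to its left, z up, the work surface at z = 0. Lengths are in m, angles in rad, forces in N, time in s.
With the tool pointing down it reaches from about 0.425 to 0.925 m from the base axis. Payload 12.5 kg.
Tool frame: the origin (TCP) lies midway between the tips of the shut fingers; the grasp point (between the pads) lies 19 mm behind it; z points along the fingers, y is the line along which they close (so a half turn about z gives the same grasp; the last joint's range is limited). The gripper opens to 85 mm and grips with 20 to 120 N. Pads are 22 mm wide; open, the fingers measure 114 mm over their backs; the gripper's body (76 mm by 85 mm) begins 54 mm behind the grasp point. The pads swing forward as they close: fully open they stand 13 mm farther back than shut.
Start: joints at [1.153, 0.491, 1.559, -0, 1.092, -0.106], TCP at [0.192, 0.595, 0.231] pointing down, gripper open.
Joint ranges: [-3.1, 3.1], [-0.84, 2.19], [0.05, 2.79], [-1.13, 4.28], [0.06, 2.93], [-2.69, 2.69]. Speed limits (rad/s): [2.22, 2.22, 2.79, 3.14, 3.14, 3.14].

### API

Orientations are given as a unit quaternion [w, x, y, z].
In Python, from plant import manip gives the robot as it stands. Calls block until the motion is done:
- manip.move_to(position, orientation): joint-space move of the TCP to a pose.
- manip.move_linear(position, vel=0.15, rotation=None): straight line of the TCP; rotation=None keeps the orientation; vel is the mean speed in m/s.
- manip.movej(angles): joint-space move.
- manip.grip(opening, newtons=None): opening from 0.0 (shut) to 1.0 (fully open); newtons is the grip in N (None keeps the last); returns when the fingers have stopped.
- manip.dwell(seconds).
- manip.solve_ik(position, orientation): joint angles nearest the present ones, or None.
- manip.camera(name): name is "scene" or "side" or "wrist"; returns a dict with "color" (400x640x3 uint8, red, green, blue), "fx", "fy", "cx", "cy" (pixels), "dist_coeffs" ([k1, k2, p1, p2, k3] as OpenCV has them; the pictures are not rectified), "R" (3x3) and "t" (3): a world point X has camera coordinates R X + t. Camera axes: x right, y down, z forward; pixel columns grow to the right and rows downward; lengths in m; the calibration is good to about 2 mm. A picture is of the moment at which its call begins. There is no depth.
A pose or a line that the arm cannot do raises manip.Unreachable and nothing moves.
- manip.sign_off(): hands the job in; it is judged then, once.
Readings, each from a call of its own:
- manip.get_time_s(): time.
- manip.get_joint_positions(): joint angles.
- manip.get_dq(): joint speeds.
- manip.get_joint_efforts(): joint torques, N m.
- manip.get_ee_pos(): TCP position.
- manip.get_eef_rot(): TCP orientation.
- manip.get_force(): force on the tool from outside, world axes, zero at the start.
- manip.get_ft_torque(): the same for the moment, N m.
- manip.get_gripper_width(): opening from 0.0 (shut) to 1.0 (fully open).
- manip.get_gripper_force(): force on a finger pad.
Only numpy, scipy, OpenCV 4.12 (cv2) and the standard library are available. Lean on these libraries where they do the work, as an engineer would, in place of code of your own. Each camera call takes 0.05 s, during which the arm holds its last target. There are 200 camera calls.

### The job

Before the leak-test manifold is pressurised, prove that its three coupling inserts are latched: from left to right as the robot sees them, grip each by its knurled head, pull it straight up with about 12 N (never over 18 N), hold the pull for about a second, then ease off and let go. An insert that keeps rising instead of stopping hard is not latched: do not draw it out, but press it gently down until it clicks home and prove it by the same pull before going on to the next. Leave all three latched in their couplings, and do not touch the thumb tabs or disturb the things standing around.

Things in the scene. Friction and masses are not known exactly. Their poses are not given: they have to be found in the camera images.
- manifold: leak-test manifold: aluminium block 62 x 236 x 36 mm on a dark steel foot plate 100 x 270 x 8 mm, fixed to the worktop; origin on the worktop under its centre, x across the block away from the robot, y along its row of three couplings (+y to the robot's left, yaw within 0.35 rad), z up. A round gauge lies face up 150 mm from the centre past the right-hand end (top 43 mm over the worktop)
- station_left (a point): left station of the row as seen from the robot (y = +80 mm in the manifold's frame): centre of the mouth of the coupling there, 78 mm over the worktop
- station_middle (a point): middle station of the row as seen from the robot (y = 0 in the manifold's frame): centre of the mouth of the coupling there, 78 mm over the worktop
- station_right (a point): right station of the row as seen from the robot (y = -80 mm in the manifold's frame): centre of the mouth of the coupling there, 78 mm over the worktop
- coupling_a: one of three identical upright quick couplings on the manifold (grey barrel 34 mm across, 34 mm high; which is at which station varies); origin at the mouth centre in its top face, z up along the 15 mm bore. Every insert's stem drags 2 to 4 N on the O-ring, up or down, which also holds it at any height
- insert_a: steel blanking insert in coupling_a, looks like the other two: knurled head 26 mm across, 7 to 36 mm above the origin; origin at the centre of the underside of its shoulder (23 mm across, 4 mm thick); below it a 14 mm stem 32 mm long with a catch groove. Fully home, the origin lies in the coupling's mouth plane
- latch_a: spring latch plate of coupling_a: its pawl in the bore, 16 to 20 mm below the mouth, drops into the insert's groove and takes the pull. Steel thumb tab (18 x 12 mm) on the robot's side, 28 mm from the bore axis and 9 to 21 mm below the mouth: leave alone. Origin at the mouth centre with the pawl in; 1 to 3 mm farther along +x while it rides outside the groove
- coupling_b: one of three identical upright quick couplings on the manifold (grey barrel 34 mm across, 34 mm high; which is at which station varies); origin at the mouth centre in its top face, z up along the 15 mm bore. In every coupling a latched insert has free end play, 1 to 3.5 mm, differing with wear, then stops hard on the latch; its resting height in that play tells nothing
- insert_b: steel blanking insert in coupling_b, looks like the other two: knurled head 26 mm across, 7 to 36 mm above the origin; origin at the centre of the underside of its shoulder (23 mm across, 4 mm thick); below it a 14 mm stem 32 mm long with a catch groove. Any insert not latched snaps in when pushed down to its shoulder; a push of 10 to 15 N is plenty
- latch_b: spring latch plate of coupling_b: its pawl in the bore, 16 to 20 mm below the mouth, drops into the insert's groove and takes the pull. Steel thumb tab (18 x 12 mm) on the robot's side, 28 mm from the bore axis and 9 to 21 mm below the mouth: leave alone. Origin at the mouth centre with the pawl in; 1 to 3 mm farther along +x while it rides outside the groove
- coupling_c: one of three identical upright quick couplings on the manifold (grey barrel 34 mm across, 34 mm high; which is at which station varies); origin at the mouth centre in its top face, z up along the 15 mm bore. In any coupling an insert that has not clicked in sits 3 to 5 mm up and, when pulled, rises on and on at the 2 to 4 N of drag
- insert_c: steel blanking insert in coupling_c, looks like the other two: knurled head 26 mm across, 7 to 36 mm above the origin; origin at the centre of the underside of its shoulder (23 mm across, 4 mm thick); below it a 14 mm stem 32 mm long with a catch groove. Each weighs about 45 g; over 12 mm up counts as drawn out
- latch_c: spring latch plate of coupling_c: its pawl in the bore, 16 to 20 mm below the mouth, drops into the insert's groove and takes the pull. Steel thumb tab (18 x 12 mm) on the robot's side, 28 mm from the bore axis and 9 to 21 mm below the mouth: leave alone. Origin at the mouth centre with the pawl in; 1 to 3 mm farther along +x while it rides outside the groove
- bench_timer: white bench timer, 62 x 66 x 19 mm, standing loose behind the manifold; origin under its centre; a bystander
- brown_bottle: brown bottle, 62 mm across, 125 mm high, standing loose behind the manifold; origin under its centre; a bystander
- capped_bottle: clear bottle with a wide cap, 47 mm across, 122 mm high, standing loose behind the manifold; origin under its centre; a bystander
Not all that is in view belongs to the job. What is shaped like the insert_a but green or purple is not meant.

How it is judged:
By the outcome, as a careful person would: the job done as asked, in the order asked, and still so for the second after the job is handed in, with the robot touching nothing.
It also fails if it takes over 67 s, if anything falls off the work surface, if the arm or the gripper's body presses on something with over 40 N, if the wrist force passes 120 N, or if a joint passes its speed limit or range.

## Working session

There is one attempt and no reset: what is moved stays moved. The work goes in short steps, each a Python script; the robot and the scene stay as the last script left them, time stands still between calls to the robot, and variables do not carry over. Pictures are saved under pics/ and viewed, at most 10 in all, crops included, and the job is handed in when it is done.

```bash
ls; mkdir -p pics
python3 - <<'E'
from plant import manip
import cv2,json
for n in("scene","side"):
    c=manip.camera(n);cv2.imwrite(f"pics/{n}1.png",c["color"][:,:,::-1]);print(n,c["fx"],c["cx"],c["R"].round(3).tolist() if hasattr(c["R"],'round') else c["R"],c["t"],c["dist_coeffs"])
print(manip.get_time_s(),manip.get_force(),manip.get_eef_rot(),manip.get_ee_pos())
E
```

```text
pics
scene 510.75884221552946 314.5969449919931 [[-0.775, -0.632, 0.015], [-0.439, 0.522, -0.731], [0.454, -0.573, -0.682]] [0.50888997 0.31136312 0.76682539] [-0.08042667  0.          0.          0.          0.        ]
side 491.76848300122623 318.65102025962534 [[-0.969, -0.246, -0.009], [-0.196, 0.795, -0.574], [0.148, -0.555, -0.819]] [0.58592874 0.12933649 0.92415633] [0.05009788 0.         0.         0.         0.        ]
0.1 [ 0.1033147  -0.14005526 -0.63225381] [-1.04645191e-04  1.55261410e-01  9.87873320e-01 -4.32641529e-04] [0.19163334 0.59470433 0.23082542]
```

View pics/scene1.png

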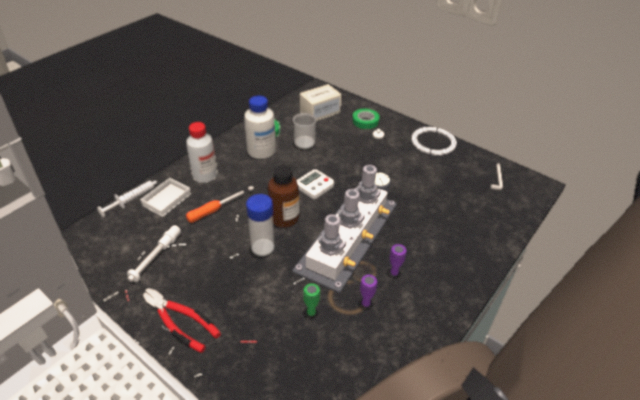

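View pics/side1.png

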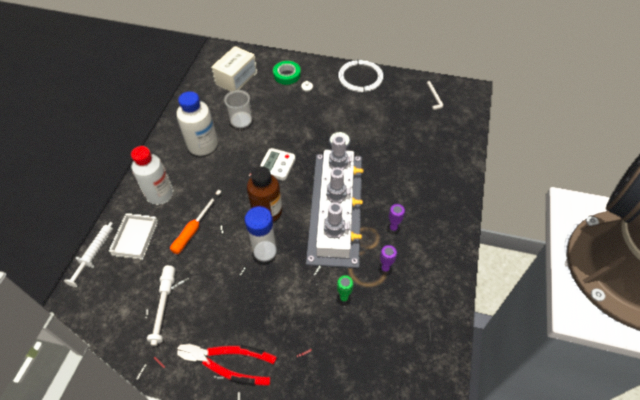

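Side view: the inserts in the couplings are at about (335,213) left, (337,180) middle and (340,145) right. The gold tabs face the robot. The green (345,288) and purple (388,258), (397,217) look-alikes stand loose on the worktop and are not meant. The bottles and timer stand behind the manifold. I'll confirm with an enlarged crop.

Run:
```python
import cv2,numpy as np
a=cv2.imread("pics/scene1.png")[155:275,300:380]; b=cv2.imread("pics/side1.png")[125:245,300:380]
m=np.hstack([cv2.resize(x,None,fx=5,fy=5,interpolation=cv2.INTER_CUBIC) for x in(a,b)])
for i in range(0,600,50): cv2.putText(m,str(i//5),(0,i+4),0,.3,(0,255,255)); cv2.line(m,(0,i),(800,i),(0,255,255) if i%100==0 else (0,120,120),1)
for i in range(0,800,50): cv2.line(m,(i,0),(i,600),(0,255,255) if i%100==0 else (0,120,120),1)
cv2.imwrite("pics/crop1.png",m)
```

```text
(no output)
```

View pics/crop1.png

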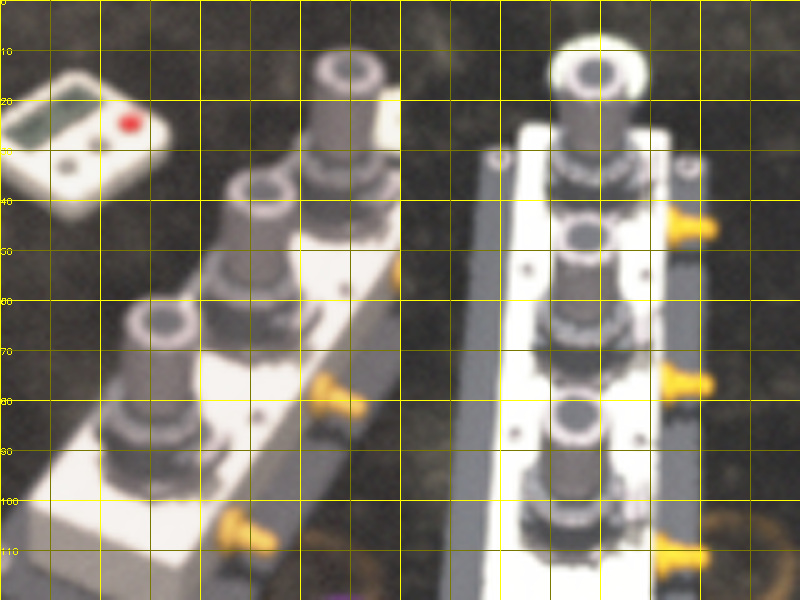

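The crop confirms three grey inserts on the manifold. Their top discs in the scene view are (332,219), (352,193) and (370,169). In the side view they are (335.4,207), (337,172) and (339,139.6). Next I triangulate them.

```bash
cat > h.py <<'E'
import cv2,numpy as np
from plant import manip
def norm(c,p):
    K=np.array([[c["fx"],0,c["cx"]],[0,c["fy"],c["cy"]],[0,0,1]],float)
    return cv2.undistortPoints(np.array(p,float).reshape(-1,1,2),K,np.array(c["dist_coeffs"],float)).reshape(-1,2)
def tri(c1,p1,c2,p2):
    P=[np.c_[np.array(c["R"]),np.array(c["t"])] for c in(c1,c2)]
    X=cv2.triangulatePoints(P[0],P[1],norm(c1,p1).T,norm(c2,p2).T);return (X[:3]/X[3]).T
def plane(c,p,z):
    R=np.array(c["R"]);t=np.array(c["t"]);n=norm(c,p);d=np.c_[n,np.ones(len(n))]@R;o=-R.T@t
    return o+d*((z-o[2])/d[:,2])[:,None]
def proj(c,X):
    K=np.array([[c["fx"],0,c["cx"]],[0,c["fy"],c["cy"]],[0,0,1]],float)
    return cv2.projectPoints(np.array(X,float).reshape(-1,3),cv2.Rodrigues(np.array(c["R"]))[0],np.array(c["t"],float),K,np.array(c["dist_coeffs"],float))[0].reshape(-1,2)
def quat(psi):
    th=np.pi/2+psi/2; return [0,np.cos(th),np.sin(th),0]
E
python3 - <<'E'
from h import *
s=manip.camera("scene");d=manip.camera("side")
ps=[(332,219),(352.2,193),(370,169)];pd=[(335.4,207),(337,172),(339,139.6)]
X=tri(s,ps,d,pd);print(X.round(4));print(np.linalg.norm(np.diff(X,axis=0),axis=1))
print(plane(s,ps,.116).round(4));print(plane(d,pd,.116).round(4))
v=X[0]-X[2];print("yaw",np.arctan2(-v[0],v[1]))
print("brown/capped cap in side z=.125",plane(d,[(262,176),(258,217)],.123).round(3))
E
```

```text
[[ 0.5538  0.079   0.119 ]
 [ 0.569  -0.0011  0.1161]
 [ 0.583  -0.0789  0.1179]]
[0.08157659 0.07908287]
[[ 0.5556  0.0785  0.116 ]
 [ 0.569  -0.      0.116 ]
 [ 0.5841 -0.08    0.116 ]]
[[ 0.5538  0.0751  0.116 ]
 [ 0.5688 -0.0022  0.116 ]
 [ 0.5832 -0.0814  0.116 ]]
yaw 0.18277632659808746
brown/capped cap in side z=.125 [[0.699 0.045 0.123]
 [0.678 0.132 0.123]]
```

Run:
```python
from h import *
q=quat(.18)
manip.move_to([.5543,.0785,.215],q)
c=manip.camera("wrist");cv2.imwrite("pics/w1.png",c["color"][:,:,::-1])
for z in(.114,.118):print(proj(c,[[.5543,.0785,z],[.569,-.0005,z],[.5835,-.0795,z]]).round(1))
print(manip.get_time_s(),manip.get_force(),manip.get_ee_pos(), c["R"].round(3),c["t"])
```

```text
[[319.4 195.1]
 [221.8 195.4]
 [126.2 195.5]]
[[319.4 196.7]
 [220.4 197. ]
 [123.4 197. ]]
2.5 [-0.31502304  0.63974092  0.06494618] [0.55422165 0.07914864 0.2150023 ] [[-0.18   0.984  0.   ]
 [ 0.931  0.17   0.323]
 [ 0.318  0.058 -0.946]] [ 0.02149704 -0.56726357  0.18461967]
```

View pics/w1.png

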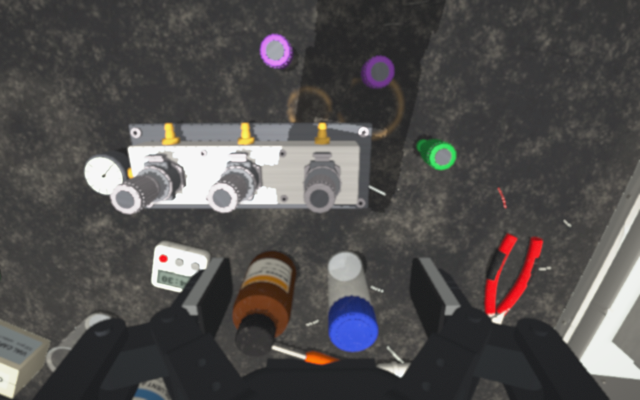

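The wrist view shows the head tops at (319.5,200) left, (223,198) middle and (126,198) right. That is within 2 mm of the prediction, and the space around them is clear for the fingers. I'll descend onto the left one and grip lightly.

Run:
```python
from h import *
c=manip.camera("wrist");print(plane(c,[(319.5,200),(223,198),(126,198)],.117).round(4))
manip.grip(.6,30)
manip.move_linear([.555,.0788,.130]);manip.move_linear([.555,.0788,.083],vel=.06);manip.dwell(.3)
T=manip.get_time_s
print(T(),manip.get_force(),manip.get_ee_pos())
manip.grip(0.0,30);manip.dwell(.2)
print(T(),manip.get_force(),manip.get_ft_torque(),manip.get_gripper_width(),manip.get_gripper_force(),manip.get_ee_pos())
c=manip.camera("wrist");cv2.imwrite("pics/w2.png",c["color"][:,:,::-1])
```

```text
[[ 0.5574  0.0792  0.117 ]
 [ 0.5699  0.0015  0.117 ]
 [ 0.5844 -0.0779  0.117 ]]
4.9333 [ 0.4059963 -0.5800267  0.6533178] [0.55510088 0.07880494 0.08324116]
5.475 [-0.50357947  2.98295468  0.02707597] [0.52568998 0.0609894  0.03214772] 0.2935102340528528 30.214730501174927 [0.5549635  0.07894094 0.08301665]
```

View pics/w2.png

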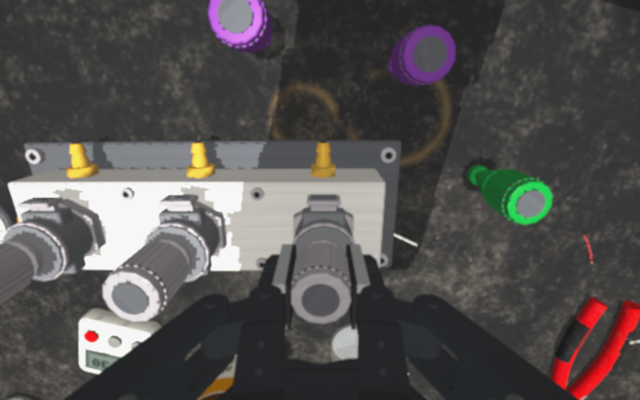

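The left head sits centred between the pads at (322,295), with a lateral load of only 3 N. Next is the stepped pull.

```bash
cat >> h.py <<'E'
T=manip.get_time_s
def fz(n=5):
    return float(np.mean([manip.get_force()[2] for _ in range(n)]))
def step(dz,vel=.01):
    g=step.tgt; g[2]+=dz; manip.move_linear(list(g),vel=vel)
def pull(xy,z0,maxrise=.0045,goal=11.5):
    """step up until the pull reaches goal (hold 1.1 s, ease off) or the rise shows no latch"""
    step.tgt=np.array([*xy,z0]);b=fz();log=[];f=0;d=.0004
    while step.tgt[2]-z0<maxrise+1e-9+ (.004 if f>6 else 0):
        step(d);manip.dwell(.06);f2=b-fz();log.append((round((step.tgt[2]-z0)*1e3,2),round((manip.get_ee_pos()[2]-z0)*1e3,2),round(f2,1)))
        k=(f2-f)/d;f=f2
        if f>=goal-.7:break
        d=min(.0004,max(.00005,.7*(goal+.3-f)/k)) if f>5 and k>1000 else .0004
    print("t",T(),"base",round(b,2),log)
    ok=f>=goal-.7
    if ok:
        t=T();h=[]
        while T()-t<1.2:
            manip.dwell(.1);h.append(round(b-fz(),1))
            if h[-1]>14.5: step(-.0001)
            elif h[-1]<10: step(.00008)
        print("hold",h)
    return ok,b
E
python3 - <<'E'
from h import *
print(manip.get_force())
t=T();f=fz();print("fz time",T()-t)
xy=(.555,.0788)
ok,b=pull(xy,.083);print(ok,manip.get_ee_pos(),manip.get_gripper_width(),fz(),T())
if ok:
    while step.tgt[2]>.0832 and b-fz()>1: step(-.0003);manip.dwell(.05)
    print(b-fz(),step.tgt,T())
E
```

```text
[-0.23436603  2.90132376  1.39556156]
fz time 0.0
t 7.6833 base 1.4 [(np.float64(0.4), np.float64(0.31), 2.2), (np.float64(0.8), np.float64(0.76), 2.8), (np.float64(1.2), np.float64(1.19), 3.5), (np.float64(1.6), np.float64(1.63), 1.9), (np.float64(2.0), np.float64(1.87), 5.3), (np.float64(2.4), np.float64(2.15), 10.5), (np.float64(2.47), np.float64(2.26), 12.9)]
hold [13.5, 14.2, 13.4, 14.6, 12.9, 13.5, 13.3, 14.4, 13.5, 14.0]
True [0.55496439 0.07880224 0.08534469] 0.2959437853261964 -12.642968342771269 8.9333
0.7214768577236519 [0.555      0.0788     0.08357234] 10.7333
```

The left insert stopped hard after about 1.9 mm and held roughly 12–13 N, so it is latched. I'll release it and go on to the middle one, with a better force zero.

```bash
python3 - <<'E'
s=open('h.py').read()
s=s.replace("    return float(np.mean([manip.get_force()[2] for _ in range(n)]))","    v=[]\n    for _ in range(n): manip.dwell(.01);v.append(manip.get_force()[2])\n    return float(np.mean(v))").replace("maxrise=.0045","maxrise=.0038").replace("round((","round(1e3*(").replace("z0)*1e3","z0)+0.").replace("manip.dwell(.06);f2","f2")
open('h.py','w').write(s+'''
def go(xy):
    p=manip.get_ee_pos();manip.grip(.6)
    manip.move_linear([p[0],p[1],.150]);manip.move_linear([*xy,.150],vel=.2)
    manip.move_linear([*xy,.095],vel=.1);manip.move_linear([*xy,.083],vel=.05);manip.grip(0.,30);manip.dwell(.15)
    print("gripped",T(),manip.get_force().round(1),manip.get_gripper_width(),manip.get_ee_pos().round(4))
def ease(b,z0):
    while step.tgt[2]>z0+.0002 and b-fz()>1: step(-.0003)
    print("eased",b-fz(),step.tgt,T())
''')
E
python3 - <<'E'
from h import *
xy=(.5695,.0003)
go(xy)
ok,b=pull(xy,.083);print(ok,manip.get_ee_pos().round(4),manip.get_gripper_width(),fz(),T())
if ok: ease(b,.083)
E
```

```text
gripped 13.825 [0.2 2.3 0.7] 0.2984030390511953 [5.695e-01 4.000e-04 8.310e-02]
t 15.325 base 0.61 [(np.float64(0.4), np.float64(0.36), 0.6), (np.float64(0.8), np.float64(0.76), 1.7), (np.float64(1.2), np.float64(1.08), 4.2), (np.float64(1.6), np.float64(1.33), 9.1), (np.float64(1.76), np.float64(1.5), 12.3)]
hold [13.2, 13.9, 14.1, 14.2, 14.3, 14.8, 14.0]
True [5.695e-01 3.000e-04 8.470e-02] 0.2919933045626134 -13.05544368440609 16.6083
eased -0.6036900017123161 [5.69500000e-01 3.00000000e-04 8.34571198e-02] 17.8583
```

The middle insert stopped hard after about 1.1 mm, so it is latched too. Now the right one.

Run:
```python
from h import *
xy=(.5838,-.0784)
go(xy)
ok,b=pull(xy,.083,goal=10.8);print(ok,manip.get_ee_pos().round(4),manip.get_gripper_width(),fz(),T())
if ok: ease(b,.083)
```

```text
gripped 20.95 [-0.4  2.2  0.1] 0.29626974034912507 [ 0.5838 -0.0783  0.0831]
t 23.9083 base 0.96 [(np.float64(0.4), np.float64(0.32), 1.9), (np.float64(0.8), np.float64(0.7), 4.2), (np.float64(1.2), np.float64(1.16), 4.3), (np.float64(1.6), np.float64(1.62), 3.6), (np.float64(2.0), np.float64(2.05), 3.4), (np.float64(2.4), np.float64(2.44), 3.6), (np.float64(2.8), np.float64(2.8), 3.5), (np.float64(3.2), np.float64(3.22), 3.0), (np.float64(3.6), np.float64(3.65), 3.5), (np.float64(4.0), np.float64(4.06), 2.9)]
False [ 0.5838 -0.0784  0.0871] 0.29807592761824653 -2.1449128669749014 23.95
```

The right insert rose 4 mm at a steady 3 N or so with no stop, so it is not latched. Pressing it home from this grip would bring the fingertips close to the coupling rim. I'll regrip about 5 mm higher on the head, then press down until it stops.

Run:
```python
from h import *
xy=(.5838,-.0784)
manip.grip(.45);manip.move_linear([*xy,.092],vel=.05);manip.grip(0.,40);manip.dwell(.2)
b=fz();print(T(),b,manip.get_gripper_width())
step.tgt=np.array([*xy,.092]);log=[];f=0
while f<12 and step.tgt[2]>.0805:
    step(-.0004 if f<5 else -.0002,vel=.012);f=fz()-b;log.append((round(92-1e3*step.tgt[2],1),round(92-1e3*manip.get_ee_pos()[2],1),round(f,1)))
print(log,T());manip.dwell(.2);print(fz()-b)
while fz()-b>1.: step(.0003)
print(T(),step.tgt,manip.get_ee_pos(),fz()-b,manip.get_gripper_width())
```

```text
24.9833 1.6634491695719376 0.2914530218355991
[(np.float64(0.4), np.float64(0.4), 0.4), (np.float64(0.8), np.float64(0.9), 0.2), (np.float64(1.2), np.float64(1.2), -0.2), (np.float64(1.6), np.float64(1.6), 0.1), (np.float64(2.0), np.float64(2.1), 0.3), (np.float64(2.4), np.float64(2.4), -0.1), (np.float64(2.8), np.float64(2.8), 0.1), (np.float64(3.2), np.float64(3.2), -0.1), (np.float64(3.6), np.float64(3.7), 0.1), (np.float64(4.0), np.float64(4.0), 0.4), (np.float64(4.4), np.float64(4.5), -0.0), (np.float64(4.8), np.float64(4.9), 0.0), (np.float64(5.2), np.float64(5.2), 0.1), (np.float64(5.6), np.float64(5.7), 0.4), (np.float64(6.0), np.float64(6.3), -2.4), (np.float64(6.4), np.float64(6.6), -1.2), (np.float64(6.8), np.float64(7.0), -1.3), (np.float64(7.2), np.float64(7.3), -0.4), (np.float64(7.6), np.float64(7.4), 3.0), (np.float64(8.0), np.float64(7.4), 6.8), (np.float64(8.2), np.float64(7.4), 8.3), (np.float64(8.4), np.float64(7.5), 11.4), (np.float64(8.6), np.float64(7.5), 12.2)] 31.6917
12.584489223435313
33.4333 [ 0.5838 -0.0784  0.0849] [ 0.58375687 -0.07831848  0.08473003] -0.9787443347841852 0.29194833705324785
```

The force dipped at about 6 mm, which was the click, and it stopped hard at 7.4 mm. Now the proving pull.

Run:
```python
from h import *
xy=(.5838,-.0784)
ok,b=pull(xy,.0849,goal=11.2);print(ok,manip.get_ee_pos().round(4),manip.get_gripper_width(),fz(),T())
if ok:
    ease(b,.0849)
    manip.grip(.6);p=manip.get_ee_pos();manip.move_linear([*xy,.150],vel=.1);manip.move_linear([.56,-.04,.2],vel=.2)
    for n in("scene","wrist"):
        c=manip.camera(n);cv2.imwrite(f"pics/end_{n}.png",c["color"][:,:,::-1])
    print(T(),manip.get_force())
```

```text
t 35.2667 base 0.7 [(np.float64(0.4), np.float64(0.11), 1.2), (np.float64(0.8), np.float64(0.48), 1.7), (np.float64(1.2), np.float64(0.8), 3.3), (np.float64(1.6), np.float64(1.05), 6.8), (np.float64(1.97), np.float64(1.2), 8.7), (np.float64(2.35), np.float64(1.35), 11.2)]
hold [11.1, 11.0, 11.0, 11.3, 11.0, 10.6, 11.0, 11.3, 10.8]
True [ 0.5836 -0.0783  0.0863] 0.28860029136541604 -10.261923910979124 36.5833
eased 0.7142554743546692 [ 0.5838     -0.0784      0.08545136] 38.4167
40.1667 [-0.05897824  0.37459486  0.05388585]
```

View pics/end_wrist.png

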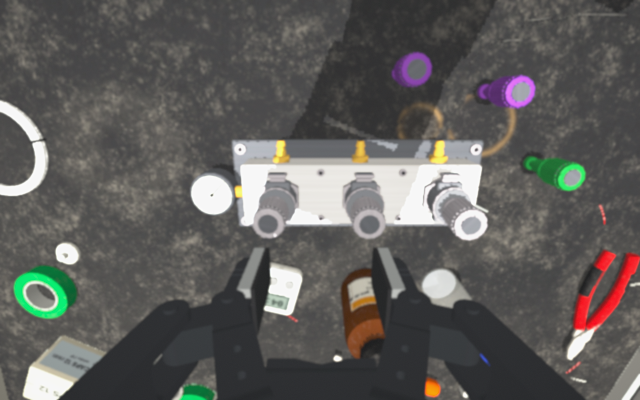

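All three inserts are seated, at (268,220), (367,222) and (467,222), and nothing around them has moved. The last hold was only about 10.5 N, slightly light, and there is time left, so I'll repeat the right-hand pull nearer 12 N.

Run:
```python
from h import *
xy=(.5838,-.0784)
go(xy)
ok,b=pull(xy,.083,goal=11.6);print(ok,manip.get_ee_pos().round(4),manip.get_gripper_width(),fz(),T())
if ok:
    ease(b,.083)
    manip.grip(.6);manip.move_linear([*xy,.150],vel=.1);manip.move_linear([.56,-.04,.2],vel=.2)
    print(T(),manip.get_force());manip.sign_off()
```

```text
gripped 42.825 [-0.7  3.4  0.6] 0.2920139775108715 [ 0.5838 -0.0782  0.0831]
t 44.325 base 0.67 [(np.float64(0.4), np.float64(0.32), 1.0), (np.float64(0.8), np.float64(0.65), 3.4), (np.float64(1.2), np.float64(0.82), 7.3), (np.float64(1.52), np.float64(1.02), 9.9), (np.float64(1.7), np.float64(1.08), 11.3)]
hold [11.7, 11.1, 11.3, 11.8, 11.2, 11.3, 11.1, 11.0, 11.7]
True [ 0.5836 -0.0783  0.0841] 0.29251601120175375 -10.551254589048735 45.6417
eased 0.5990013205474355 [ 0.5838     -0.0784      0.08290385] 47.4333
49.1083 [-0.20725447  0.08606397  0.04722992]
the job is handed in; nothing more can be done
```

All three inserts are latched, and I handed the job in at about 49 s: left and middle held a pull of about 13 N, while the right was not latched, so I pressed it home until it clicked and proved it twice at about 11 N.

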